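# Let the chaser's tilted work plate down by easing its wedge out

### The job

The steel work plate with the brass dome is propped up at its front edge by a red wooden wedge. Pull that wedge straight back out from under the plate in at least two short tugs, pausing for about half a second while the plate is part-way down, so that the plate comes down gently until it lies level and never drops. Then lay the wedge flat on its sole, lengthwise, in the middle of the cork mat, let go, and leave the pale spare wedge where it lies.

Things in the scene. Friction and masses are not known exactly. Their poses are not given: they have to be found in the camera images.
- wedge: Red wedge, 130 x 26 mm, sides upright; top slopes from the 38 mm high heel (x = -65 mm) to the 6 mm toe (x = +65 mm). Origin: centre of its sole, z up. At the start on the bench, square to the plate's front edge: 90 mm under it, 40 mm at the heel sticking out, to grip across the sides. Pull along its -x, some 10 N: plate down after 75 mm, wedge clear after 90. Stays put if let go.
- plate (a joint): Angle (rad) of the steel plate, 178 x 170 x 8 mm, 1.8 kg with the fixed 42 mm high brass dome; hinged along the edge opposite the wedge. 0: fully down, level, underside 10 mm above the bench; grows as the front edge rises. About 0.10 at the start (front underside 28 mm up), sinking about 0.0014 per mm of wedge drawn. Only the wedge holds it up.
- mat: Cork mat fixed on the bench, 200 mm (its x) by 150 mm (its y), 3 mm thick. Origin: centre of its underside.
- spare_wedge: Spare wedge lying loose on the bench, same shape, size and axes as the other but of pale wood. To be left alone.
There are look-alikes about, which are no part of the job. Several things have the shape of the wedge; the one meant has the colours described above. Of the things that look like the mat, the larger one is meant.

How it is judged:
On the way, in this order (a step that is already met when the one before it is completed fails the run):
1. a pause with the wedge still and the plate part-way down (value of joint plate between 0.012 and 0.088 rad and linear speed of wedge below 0.006 m/s), for 0.25 s.
2. the plate is down level (value of joint plate below 0.006 rad), for 0.2 s.
At the end, for the whole second after the job is handed in: Plate level (below 0.006 rad); red wedge still and let go, flat on its sole on the cork mat (origin under 8 mm above the mat's underside, tilt below 0.1 rad), centre within 45 mm of the mat's centre, length within 0.35 rad of the mat's long side either way round (value of joint plate below 0.006 rad and horizontal distance between wedge and mat below 0.045 m and angle between the x axis of wedge and the x axis of mat, either way round below 0.35 rad and angle between wedge's own z axis and vertical below 0.1 rad and z of wedge in the frame of mat below 0.008 m and linear speed of wedge below 0.01 m/s); the robot touches nothing.
It fails at once if the plate drops (its angle falls faster than 0.5 rad/s) (velocity of joint plate below -0.5 rad/s).
It fails at once if the plate is pried up (angle above 0.14 rad) (value of joint plate above 0.14 rad).
It fails at once if the pale spare wedge is moved more than 20 mm (distance of spare_wedge from where it was at the start of the episode above 0.02 m).
It also fails if it takes over 48 s, if anything falls off the work surface, if the arm or the gripper's body presses on something with over 40 N, if the wrist force passes 120 N, or if a joint passes its speed limit or range.

### The arm

A 6-joint arm with a two-finger parallel gripper is mounted at the origin on the work surface. World frame = base frame: x ahead of the robot, y to its left, z up, the work surface at z = 0. Lengths are in m, angles in rad, forces in N, time in s.
With the tool pointing down it reaches from about 0.35 to 0.875 m from the base axis. Payload 4.2 kg.
Tool frame: the origin (TCP) lies midway between the tips of the shut fingers; the grasp point (between the pads) lies 19 mm behind it; z points along the fingers, y is the line along which they close (so a half turn about z gives the same grasp; the last joint's range is limited). The gripper opens to 85 mm and grips with 20 to 120 N. Pads are 22 mm wide; open, the fingers measure 114 mm over their backs; the gripper's body (76 mm by 85 mm) begins 54 mm behind the grasp point. The pads swing forward as they close: fully open they stand 13 mm farther back than shut.
Start: joints at [-1.009, 0.385, 0.008, 0, -1.194, -0.259], TCP at [0.186, -0.597, 0.199] pointing down, gripper open.
Joint ranges: [-3.14, 3.14], [-1.21, 2.06], [-1.07, 1.41], [-3.16, 2.05], [-2.99, -0.16], [-3.1, 3.1]. Speed limits (rad/s): [2.79, 2.79, 3.14, 3.14, 3.14, 3.14].

### API

Orientations are given as a unit quaternion [x, y, z, w].
In Python, from rig import * gives the robot as it stands.
- The arm moves only by the tool move_arm, never from a script. Its argument "increments" is a list that holds one entry, the list of rows, each a list of 4 numbers: the shift along the world's x, y, z normalised to -1 to 1, where 1 is 30 cm, then the turn about the world's z normalised to -1 to 1, where 1 is pi rad. A call has 1 to 8 rows; each row shifts and turns the commanded pose from where the row before left it; what a row does not reach is not made up. A row lasts 1/12 s, in which the tool goes at most 41.7 mm and 7.16 degrees, less where a joint would pass 70% of its speed; a pose out of reach is approached as far as the arm can. A call with a number of a shift or a turn outside -1 to 1 is refused whole. A call with a gripper value outside its range is refused whole. "grip" is the opening, from -1 (shut) to 1 (fully open), set as the call begins (left out, the last holds). The fingers move at their own pace and stop on an object; "newtons" is the grip in N (left out, the last holds). Time passes only in rows, so rows that do not move let the fingers close. It gives the time, the measured TCP pose, the force, the opening and the grip force at its end, in the units of the state.
- read_state(): the state, without advancing time (a new reading comes with each control period).
- get_image(name): name is "scene" or "side" or "wrist"; returns a dict with "image" (480x640x3 uint8, blue, green, red), "z_map" (480x640 float32, m along the optical axis (not along the pixel's ray), 0 where there is no reading), "fx", "fy", "cx", "cy" (pixels), "R" (3x3) and "t" (3): a world point X has camera coordinates R X + t; the wrist camera has in their place "mount" (4x4, takes a point from camera to tool coordinates, whose origin is the TCP and whose axes are the flange's). Camera axes: x right, y down, z forward; pixel columns grow to the right and rows downward; lengths in m; the calibration is good to about 2 mm. A picture is of the moment at which its call begins: read the wrist's pose just before it.
- hand_in(): hands the job in; it is judged then, once.
Trained networks look in a picture, given as the dict that the camera call returned (one of the last four; its "shot" number tells which), for a name from the list of things; names that differ only in an ending like _2 or _b are one class to them, and where a whole thing is asked for, a point or a joint stands for the part that bears it (a point fixed in the world has none). Each returns a list of dicts, best first, with "conf" (0 to 1); they miss things now and then, are a little off and sometimes report something else, mostly with a low value. They report only what shows in the picture. A call takes as long as a camera call. They do not tell look-alikes from the thing itself.
- trace(picture, label): "pixels" (480x640 bool, what is visible of it) and "box" ([centre column, centre row, width, height] in pixels, round what is visible of it).
The state is a dict: "t": time; "qpos": joint angles; "joint_vel": joint speeds; "joint_efforts": joint torques, N m; "position": TCP position; "tool_rot": TCP orientation; "force": force on the tool from outside, world axes, zero at the start; "torque": the same for the moment, N m; "gripper_width": opening from 0.0 (shut) to 1.0 (fully open); "finger_force": force on a finger pad.
Only numpy, scipy, OpenCV 4.12 (cv2) and the standard library are available. Lean on these libraries where they do the work, as an engineer would, in place of code of your own. Each camera call takes 0.05 s, during which the arm holds its last target. There are 200 camera calls.

## Working session

There is one attempt and no reset: what is moved stays moved. The work goes in short steps, Python scripts to look and compute and a tool call to move; the robot and the scene stay as the last step left them, time stands still between calls to the robot, and variables do not carry over. Pictures are saved under pics/ and viewed, at most 10 in all, crops included, and the job is handed in when it is done.

Besides the shell and the picture viewer there is one more tool, called after "Request:" as name(argument=value, ...) on one line, values as JSON. move_arm: Moves the arm, as the interface text tells. Scaled input: -1 to 1 covers 30 cm each way for a shift and pi rad each way for a turn. Its arguments: {"type":"object","properties":{"increments":{"type":"array"},"grip":{"type":"number"},"newtons":{"type":"number"}},"required":["increments"]}

```bash
mkdir -p pics; cat > h.py <<'E'
from rig import *
import numpy as np, cv2
def world(p,mask):
    v,u=np.nonzero(mask&(p["z_map"]>0)); z=p["z_map"][v,u]
    c=np.stack([(u-p["cx"])/p["fx"]*z,(v-p["cy"])/p["fy"]*z,z],1)
    return (c-p["t"])@np.array(p["R"]),u,v
E
python3 - <<'E'
from h import *
ims=[]
for n in("scene","side"):
    p=get_image(n); ims.append(p["image"])
    cv2.imwrite(f"pics/{n}0.png",p["image"])
    for l in("wedge","mat","plate","spare_wedge"):
        for r in trace(p,l):
            X,u,v=world(p,r["pixels"])
            if len(X)<10: continue
            col=p["image"][r["pixels"]].mean(0).round()
            print(n,l,round(r["conf"],2),np.round(r["box"]),col,np.round(np.median(X,0),3),np.round(np.percentile(X,2,0),3),np.round(np.percentile(X,98,0),3))
E
```

```text
scene wedge 0.75 [206. 259.  29.  51.] [132. 120. 189.] [ 0.483 -0.193  0.02 ] [ 0.4   -0.218 -0.   ] [ 0.523 -0.17   0.037]
scene wedge 0.64 [286. 296.  31.  25.] [ 25.  30. 126.] [ 0.59  -0.045  0.029] [ 0.57  -0.065  0.003] [ 0.599 -0.022  0.037]
scene wedge 0.56 [322. 210.  47.  49.] [132. 145.  48.] [0.365 0.045 0.017] [0.315 0.006 0.   ] [0.419 0.092 0.036]
scene mat 0.86 [ 94. 289.  96.  91.] [ 93. 143. 181.] [ 0.515 -0.396  0.002] [ 0.409 -0.468 -0.001] [ 0.602 -0.323  0.005]
scene mat 0.65 [136. 204.  54.  56.] [ 92. 142. 180.] [ 0.282 -0.349  0.001] [ 0.213 -0.403 -0.002] [ 0.347 -0.293  0.004]
scene plate 0.89 [345. 293. 119.  91.] [126. 152. 164.] [0.602 0.063 0.031] [ 0.498 -0.022  0.017] [0.674 0.158 0.065]
scene spare_wedge 0.81 [510. 244.  20.  63.] [ 94. 142. 173.] [0.503 0.414 0.017] [ 0.44   0.393 -0.001] [0.568 0.439 0.037]
side wedge 0.72 [375. 270.  51.  25.] [104. 116.  45.] [0.353 0.049 0.017] [ 0.308  0.003 -0.001] [0.415 0.092 0.037]
side wedge 0.63 [375. 199.  44.  36.] [109.  97. 168.] [ 0.467 -0.19   0.017] [ 0.396 -0.218 -0.001] [ 0.518 -0.17   0.038]
side wedge 0.47 [312. 212.  12.  11.] [ 28.  40. 129.] [ 0.579 -0.048  0.033] [ 0.565 -0.061  0.025] [ 0.592 -0.034  0.039]
side mat 0.89 [386. 156.  78.  45.] [ 59. 101. 142.] [ 0.499 -0.392  0.003] [ 0.404 -0.474 -0.003] [ 0.598 -0.32   0.008]
side mat 0.75 [454. 186.  48.  29.] [ 60. 102. 143.] [ 0.276 -0.347  0.002] [ 0.211 -0.403 -0.003] [ 0.341 -0.293  0.008]
side plate 0.57 [289. 245.  84.  60.] [ 91. 117. 135.] [0.57  0.082 0.031] [ 0.493 -0.022  0.017] [0.667 0.152 0.066]
side spare_wedge 0.87 [246. 374.  50.  40.] [ 62. 104. 137.] [0.487 0.422 0.02 ] [0.437 0.396 0.002] [0.561 0.443 0.038]
```

View pics/scene0.png

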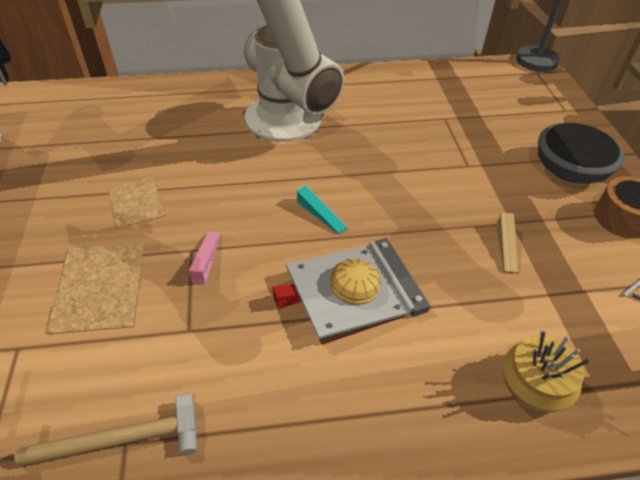

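View pics/side0.png

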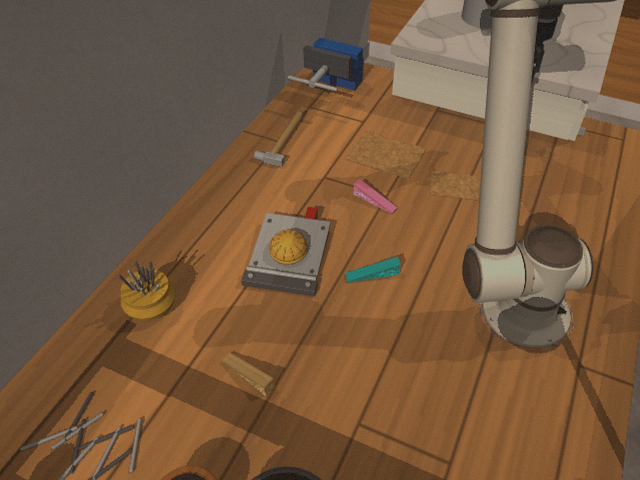

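Wedge shapes in the scene image: pink (206,259), red (286,296), teal (322,210) and pale (510,244). The red one under the plate's front edge fits. Of the two mats, the one at (94,289) is larger, so that's the target. Next I'll measure the yaws and take a crop to confirm.

```bash
python3 - <<'E'
from h import *
p=get_image("scene"); im=p["image"]
cv2.imwrite("pics/crop1.png",cv2.resize(im[240:350,240:440],None,fx=4,fy=4,interpolation=cv2.INTER_CUBIC)[:600])
def rect(X): 
    r=cv2.minAreaRect(X[:,:2].astype(np.float32)); return np.round(r[0],4),np.round(r[1],3),round(r[2],1)
for l in("plate","mat"):
    for r in trace(p,l)[:2]:
        X,u,v=world(p,cv2.erode(r["pixels"].astype(np.uint8),np.ones((2,2)))>0)
        print(l,round(r["conf"],2),rect(X), np.round(cv2.boxPoints(cv2.minAreaRect(X[:,:2].astype(np.float32))),3).tolist())
w=min(trace(p,"wedge"),key=lambda r:abs(r["box"][0]-286)+abs(r["box"][1]-296))
X,u,v=world(p,w["pixels"])
top=X[(X[:,2]>.0255)]
print("top",len(top),rect(top),np.round(cv2.boxPoints(cv2.minAreaRect(top[:,:2].astype(np.float32))),3).tolist())
print("all",rect(X))
print(read_state())
E
```

```text
plate 0.62 (array([0.5841, 0.0688]), array([0.17 , 0.176]), 13.8) [[0.48100000619888306, 0.1340000033378601], [0.5230000019073486, -0.03700000047683716], [0.6880000233650208, 0.003000000026077032], [0.6449999809265137, 0.17499999701976776]]
plate 0.6 (array([0.5054, 0.4157]), array([0.029, 0.132]), 77.6) [[0.43799999356269836, 0.41600000858306885], [0.5669999718666077, 0.3880000114440918], [0.5730000138282776, 0.41600000858306885], [0.4440000057220459, 0.4440000057220459]]
mat 0.72 (array([ 0.2806, -0.3471]), array([0.134, 0.096]), 14.7) [[0.20399999618530273, -0.31700000166893005], [0.2280000001192093, -0.41100001335144043], [0.3580000102519989, -0.37700000405311584], [0.3330000042915344, -0.28299999237060547]]
top 297 (array([ 0.5811, -0.0452]), array([0.028, 0.041]), 15.6) [[0.5619999766349792, -0.028999999165534973], [0.5730000138282776, -0.0689999982714653], [0.6000000238418579, -0.061000000685453415], [0.5889999866485596, -0.02199999988079071]]
all (array([ 0.581 , -0.0433]), array([0.029, 0.045]), 14.9)
{'t': 0.7, 'qpos': array([-1.00940685e+00,  3.84687186e-01,  7.93041645e-03,  2.44708918e-05,
       -1.19402717e+00, -2.58586307e-01]), 'joint_vel': array([ 9.27875033e-04, -3.45272320e-04, -4.23124363e-05,  1.23816290e-03,
       -1.29413499e-03, -5.15198498e-05]), 'joint_efforts': array([ 2.38323564e-04, -3.91948879e+01,  1.88580966e+01,  4.18966234e+00,
       -2.77817417e-04, -1.02798853e-05]), 'position': array([ 0.18637999, -0.59655018,  0.19883538]), 'tool_rot': array([-1.50828280e-01,  9.88559978e-01, -1.02169054e-05, -7.96490306e-06]), 'force': array([ 0.29986259, -0.15905677,  0.83260209]), 'torque': array([-0.00372221, -0.04806726,  0.02837714]), 'finger_force': 0.0, 'gripper_width': 0.9975139409424363}
```

View pics/crop1.png

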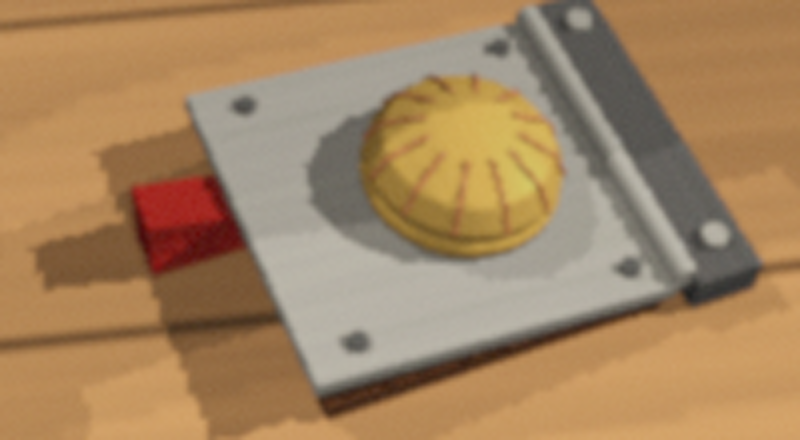

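The crop shows the red wedge's heel sticking out of the plate's front edge, around crop pixel (190,215). It is the only red wedge, so it's the one to pull. I'm moving to hover over the heel, with the pull direction at about -75.5°.

Request:
move_arm(increments=[[[0.073,0.101,0,0.027],[0.073,0.101,0,0.027],[0.073,0.101,0,0.027],[0.073,0.101,0,0.027],[0.073,0.101,0,0.027],[0.073,0.101,0,0.027],[0.073,0.101,0,0.027],[0.073,0.101,0,0.027]]], grip=1, newtons=60)

```text
t: 1.37
position: [0.3624, -0.3526, 0.1992]
tool_rot: [-0.473, 0.881, -0.0, 0.0]
force: [0.5, -0.6, 1.0]
gripper_width: 1.001
finger_force: 0.0
```

Request:
move_arm(increments=[[[0.073,0.101,0,0.027],[0.073,0.101,0,0.027],[0.073,0.101,0,0.027],[0.073,0.101,0,0.027],[0.073,0.101,0,0.027],[0.073,0.101,0,0.027],[0.073,0.101,0,0.027],[0.073,0.101,0,0.027]]])

```text
t: 2.03
position: [0.5376, -0.11, 0.1992]
tool_rot: [0.739, -0.673, 0.0, -0.0]
force: [0.3, 0.1, -0.9]
gripper_width: 1.002
finger_force: 0.0
```

Request:
move_arm(increments=[[[0.073,0.101,0,0.026],[0.07,0.1,0,0.026],[0,0,0,0],[0,0,0,0]]])

```text
t: 2.37
position: [0.5804, -0.0498, 0.1982]
tool_rot: [0.791, -0.611, -0.0, 0.0]
force: [-0.0, -0.5, -0.0]
gripper_width: 1.0
finger_force: 0.0
```

```bash
cat >> h.py <<'E'
from scipy.spatial.transform import Rotation as Ro
def wworld(p,s,mask):
    v,u=np.nonzero(mask&(p["z_map"]>0)); z=p["z_map"][v,u]
    c=np.stack([(u-p["cx"])/p["fx"]*z,(v-p["cy"])/p["fy"]*z,z],1)
    M=np.array(p["mount"]); c=c@M[:3,:3].T+M[:3,3]
    return Ro.from_quat(s["tool_rot"]).apply(c)+s["position"]
def yaw(s): y=Ro.from_quat(s["tool_rot"]).as_matrix()[:,1]; return np.degrees(np.arctan2(y[1],y[0]))
def box(X): return np.round(cv2.boxPoints(cv2.minAreaRect(X[:,:2].astype(np.float32))).astype(float),4).tolist()
E
python3 - <<'E'
from h import *
s=read_state(); p=get_image("wrist"); print(s["position"],yaw(s),s["force"])
hsv=cv2.cvtColor(p["image"],cv2.COLOR_BGR2HSV)
m=((hsv[...,0]<6)|(hsv[...,0]>174))&(hsv[...,1]>170)&(hsv[...,2]>60)
n,lab,st,_=cv2.connectedComponentsWithStats(m.astype(np.uint8)); i=1+st[1:,4].argmax(); print(st[i])
X=wworld(p,s,lab==i); print(np.percentile(X,[2,50,98],0).round(4).tolist())
top=X[X[:,2]>.026]; print(len(top),box(top))
for r in trace(p,"plate")[:1]:
    P=wworld(p,s,r["pixels"]); print(box(P))
cv2.imwrite("pics/w1.png",p["image"])
q=get_image("scene")
for r in trace(q,"mat"):
    P,_,_=world(q,r["pixels"]); print("mat",r["box"],r["conf"],box(P))
E
```

```text
[ 0.58036929 -0.0497696   0.19824423] -165.38830439949928 [-0.0282123  -0.4835844  -0.01259182]
[ 300  183   29   47 1265]
[[0.5656, -0.0677, 0.01], [0.5802, -0.0493, 0.0331], [0.5947, -0.0264, 0.0381]]
1170 [[0.5621, -0.0294], [0.5718, -0.0695], [0.5968, -0.0635], [0.5871, -0.0234]]
[[0.4726, 0.1357], [0.5198, -0.0703], [0.7042, -0.0282], [0.6571, 0.1779]]
mat [95.0, 289.5, 98.0, 92.4] 0.76 [[0.3951, -0.4716], [0.605, -0.4748], [0.6074, -0.3208], [0.3975, -0.3176]]
mat [135.3, 202.1, 53.5, 54.9] 0.72 [[0.199, -0.3182], [0.2244, -0.4143], [0.3581, -0.379], [0.3327, -0.2829]]
```

View pics/w1.png

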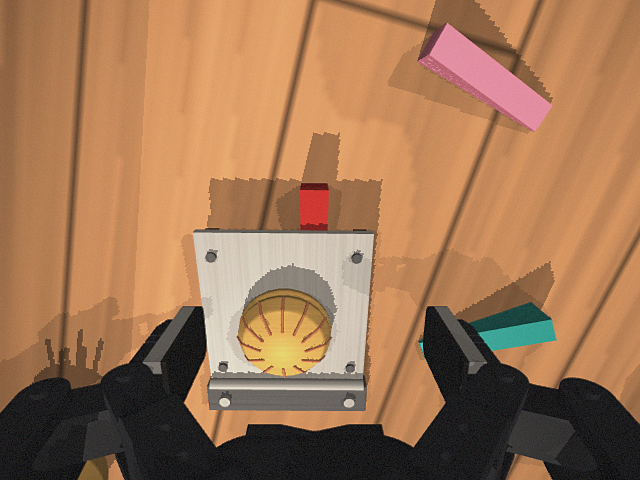

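The wrist view shows the heel at (314,206), lined up with the tool, with the plate edge well behind it. I'm descending after a 1° turn correction.

Request:
move_arm(increments=[[[0,-0.003,-0.1,-0.005],[0,0,-0.1,0],[0,0,-0.1,0],[0,0,-0.1,0],[0,0,-0.1,0],[0,0,-0.08,0],[0,0,-0.05,0],[0,0,-0.02,0]]])

```text
t: 3.23
position: [0.5773, -0.0538, 0.0014]
tool_rot: [0.785, -0.62, -0.002, 0.002]
force: [-0.9, 0.0, 0.3]
gripper_width: 1.002
finger_force: 0.0
```

Request:
move_arm(increments=[[[0,0,0,0],[0,0,0,0],[0,0,0,0],[0,0,0,0],[0,0,0,0],[0,0,0,0],[0,0,0,0],[0,0,0,0]]], grip=-1, newtons=60)

```text
t: 3.9
position: [0.5799, -0.0523, 0.0041]
tool_rot: [0.786, -0.619, 0.0, -0.0]
force: [-0.4, -0.2, -0.0]
gripper_width: -0.001
finger_force: 0.3
```

The fingers closed on nothing, so I'm looking again.

```bash
python3 - <<'E'
from h import *
s=read_state(); print(s["position"],yaw(s),s["gripper_width"])
a=get_image("scene"); b=get_image("wrist"); c=get_image("side")
A=cv2.resize(a["image"][240:350,240:400],(400,275)); C=cv2.resize(c["image"][170:300,240:400],(400,325)); B=b["image"][:,:400]
o=np.zeros((600,800,3),np.uint8); o[:275,:400]=A; o[275:,:400]=C; o[:480,400:]=b["image"][:480,120:520]
cv2.imwrite("pics/m1.png",o)
E
```

```text
[ 0.5798519  -0.05226759  0.00411367] -166.42457803714768 -0.0014789250678679353
```

View pics/m1.png

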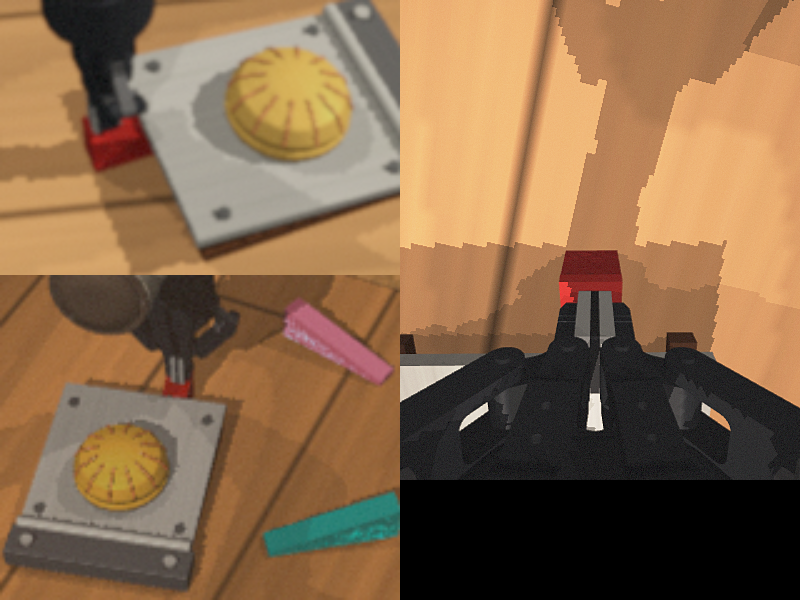

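```bash
python3 - <<'E'
from h import *
s=read_state(); b=get_image("wrist")
M=np.linalg.inv(np.array(b["mount"])); c=M[:3,3]; print("tcp cam",c, "px",b["fx"]*c[0]/c[2]+b["cx"],b["fy"]*c[1]/c[2]+b["cy"])
z=b["z_map"]
def at(u,v):
    m=np.zeros(z.shape,bool); m[v-1:v+2,u-1:u+2]=1; X=wworld(b,s,m); return np.round(X.mean(0),4) if len(X) else None
for n,u,v in [("bench",250,60),("bench2",500,150),("wedge heel face",310,258),("wedge top",290,292),("fingertip",305,293),("fingertip2",325,293),("finger",305,310),("f",302,335),("plate",140,400)]: print(n,u,v,at(u,v),z[v,u])
a=get_image("scene")
X,u,v=world(a,np.ones(z.shape,bool)); k=(abs(X[:,0]-.58)<.04)&(abs(X[:,1]+.05)<.035)&(X[:,2]<.15)
im=a["image"][v,u]; dark=k&(im.max(1)<75)
print("dark",X[dark][np.argsort(X[dark][:,2])[:12]].round(3).tolist())
hsv=cv2.cvtColor(a["image"],cv2.COLOR_BGR2HSV)[v,u]
red=k&(hsv[:,1]>180)&((hsv[:,0]<6)|(hsv[:,0]>174)); print("red",box(X[red]),X[red].max(0),X[red].min(0))
print(s["force"],s["qpos"])
E
```

```text
tcp cam [-0.0003676   0.02065911  0.19028503] px 313.6070099089617 278.4650692167132
bench 250 60 [ 6.305e-01 -1.444e-01 -3.000e-04] 0.16497412
bench2 500 150 [ 0.5103 -0.134   0.    ] 0.17433566
wedge heel face 310 258 [ 0.5847 -0.0653  0.0112] 0.17967823
wedge top 290 292 [ 0.5913 -0.0582  0.037 ] 0.15671676
fingertip 305 293 [ 0.5856 -0.062   0.0427] 0.1498836
fingertip2 325 293 [ 0.5779 -0.0639  0.0429] 0.14985724
finger 305 310 [ 0.5853 -0.0621  0.0568] 0.13696109
f 302 335 [ 0.5859 -0.0621  0.0735] 0.12138555
plate 140 400 [ 0.6235 -0.054   0.1039] 0.092374764
dark [[0.59, -0.057, 0.044], [0.589, -0.056, 0.046], [0.594, -0.055, 0.047], [0.593, -0.049, 0.047], [0.591, -0.049, 0.048], [0.592, -0.044, 0.048], [0.592, -0.046, 0.048], [0.592, -0.048, 0.049], [0.594, -0.055, 0.049], [0.59, -0.056, 0.05], [0.591, -0.044, 0.05], [0.595, -0.051, 0.051]]
red [[0.5685, -0.0231], [0.5747, -0.0668], [0.6001, -0.0632], [0.5939, -0.0195]] [ 0.59960864 -0.02040765  0.0478503 ] [ 0.57221063 -0.06667138  0.00198456]
[-0.33680348 -0.44195648  1.68710223] [ 1.88155521e-01  5.20400321e-01 -3.28184732e-01  1.68473123e-04
 -7.21864361e-01  4.87485894e-02]
```

```bash
python3 - <<'E'
from h import *
s=read_state(); b=get_image("wrist"); z=b["z_map"]
for u in (305,296):
  for v in range(270,302,2):
    m=np.zeros(z.shape,bool); m[v,u]=1; X=wworld(b,s,m); print(u,v,X.round(4).tolist(),b["image"][v,u])
cv2.imwrite("pics/z1.png",cv2.resize(b["image"][230:350,240:400],None,fx=5,fy=5,interpolation=cv2.INTER_CUBIC)[:600])
E
```

```text
305 270 [[0.5867, -0.0648, 0.026]] [24 33 96]
305 272 [[0.5866, -0.0648, 0.0282]] [ 32  28 101]
305 274 [[0.5866, -0.0649, 0.0307]] [ 29  34 106]
305 276 [[0.5867, -0.0655, 0.0342]] [ 42  41 122]
305 278 [[0.5865, -0.0647, 0.0344]] [ 29  35 118]
305 280 [[0.5864, -0.0647, 0.0363]] [ 36  38 119]
305 282 [[0.5863, -0.0645, 0.0378]] [ 39  43 144]
305 284 [[0.5861, -0.0637, 0.0381]] [ 28  33 139]
305 286 [[0.5859, -0.0627, 0.0378]] [ 42  44 146]
305 288 [[0.5856, -0.0614, 0.0369]] [ 49  47 149]
305 290 [[0.5854, -0.0604, 0.0367]] [ 33  36 124]
305 292 [[0.5857, -0.062, 0.0418]] [ 98 106 106]
305 294 [[0.5856, -0.062, 0.0437]] [ 96  99 102]
305 296 [[0.5856, -0.0622, 0.0457]] [ 94 101 107]
305 298 [[0.5855, -0.062, 0.0471]] [ 95  99 106]
305 300 [[0.5855, -0.0622, 0.0492]] [ 98 105 107]
296 270 [[0.5905, -0.0638, 0.0259]] [ 33  34 101]
296 272 [[0.5905, -0.0642, 0.0289]] [20 16 99]
296 274 [[0.5903, -0.064, 0.0306]] [ 30  36 107]
296 276 [[0.5903, -0.0649, 0.0348]] [ 30  32 118]
296 278 [[0.5902, -0.0645, 0.036]] [ 29  33 117]
296 280 [[0.5901, -0.064, 0.0369]] [ 35  31 117]
296 282 [[0.5899, -0.0638, 0.0382]] [ 31  32 142]
296 284 [[0.5897, -0.0628, 0.038]] [ 44  48 145]
296 286 [[0.5896, -0.0623, 0.0389]] [ 43  44 145]
296 288 [[0.5893, -0.0604, 0.0366]] [ 39  41 144]
296 290 [[0.5891, -0.0599, 0.0374]] [ 34  39 141]
296 292 [[0.5888, -0.0583, 0.036]] [ 33  41 148]
296 294 [[0.5886, -0.0573, 0.0358]] [ 21  22 115]
296 296 [[0.5884, -0.0564, 0.0358]] [ 29  36 123]
296 298 [[0.5882, -0.0553, 0.0355]] [ 26  33 120]
296 300 [[0.588, -0.0549, 0.0364]] [ 32  31 106]
```

View pics/z1.png

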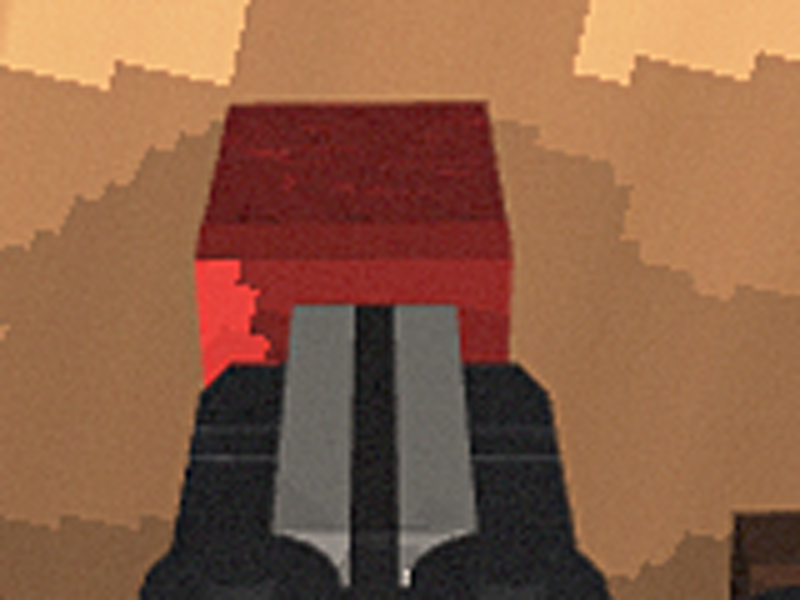

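The closed fingertips sit at z≈0.041, just above the wedge's top (about 0.037), even though the reported TCP z is 0.004. Two cameras agree, and both give correct bench and wedge heights. So the real tips are about 37 mm behind the reported TCP. The wedge hasn't moved, so I'll open, go down about 34 mm more while watching the force, and close.

Request:
move_arm(increments=[[[0,0,0,0],[0,0,0,0],[0,0,0,0],[0,0,0,0],[0,0,0,0],[0,0,0,0],[0,0,0,0],[0,0,0,0]]], grip=1)

```text
t: 4.87
position: [0.5796, -0.0524, 0.0037]
tool_rot: [0.786, -0.619, -0.0, 0.0]
force: [-0.4, 0.1, 0.8]
gripper_width: 1.001
finger_force: 0.0
```

Request:
move_arm(increments=[[[0,0,-0.02,0],[0,0,-0.02,0],[0,0,-0.02,0],[0,0,-0.01,0],[0,0,0,0],[0,0,0,0]]])

```text
t: 5.37
position: [0.5795, -0.0524, -0.0177]
tool_rot: [0.786, -0.619, -0.0, 0.0]
force: [0.5, 0.3, 0.7]
gripper_width: 1.004
finger_force: 0.0
```

There's no contact at TCP z = -0.018, which confirms the offset. I'm going down the rest of the way and closing.

Request:
move_arm(increments=[[[0,0,-0.02,0],[0,0,-0.02,0],[0,0,0,0],[0,0,0,0]]])

```text
t: 5.7
position: [0.5792, -0.0524, -0.0298]
tool_rot: [0.786, -0.619, -0.0, 0.0]
force: [-0.5, -0.0, 0.4]
gripper_width: 1.0
finger_force: 0.0
```

Request:
move_arm(increments=[[[0,0,0,0],[0,0,0,0],[0,0,0,0],[0,0,0,0],[0,0,0,0],[0,0,0,0],[0,0,0,0],[0,0,0,0]]], grip=-1, newtons=60)

```text
t: 6.37
position: [0.581, -0.0522, -0.0286]
tool_rot: [0.786, -0.618, 0.001, -0.001]
force: [1.8, 0.0, 0.9]
gripper_width: 0.292
finger_force: 59.8
```

The grip holds at an opening of about 25 mm and 60 N. First tug is 36 mm, then a pause.

Request:
move_arm(increments=[[[0.0035,-0.0146,0,0],[0.0035,-0.0146,0,0],[0.0035,-0.0146,0,0],[0.0035,-0.0146,0,0],[0.0035,-0.0146,0,0],[0.0035,-0.0146,0,0],[0.0035,-0.0146,0,0],[0.0035,-0.0146,0,0]]])

```text
t: 7.03
position: [0.5876, -0.0849, -0.0286]
tool_rot: [0.786, -0.618, -0.001, -0.001]
force: [-3.4, 12.8, 7.4]
gripper_width: 0.298
finger_force: 60.8
```

Request:
move_arm(increments=[[[0,0,0,0],[0,0,0,0],[0,0,0,0],[0,0,0,0],[0,0,0,0],[0,0,0,0],[0,0,0,0],[0,0,0,0]]])

```text
t: 7.7
position: [0.5878, -0.0857, -0.0286]
tool_rot: [0.786, -0.619, -0.001, -0.0]
force: [-1.7, 7.3, 5.1]
gripper_width: 0.299
finger_force: 60.6
```

```bash
python3 - <<'E'
from h import *
s=read_state(); print(s["position"],yaw(s))
q=get_image("scene")
r=trace(q,"plate")[0]; P,_,_=world(q,r["pixels"]); d=np.array([.235,-.972])
a=P[:,:2]@d; k=(P[:,2]<.05); 
# front strip height and slope near the front
f=np.median(P[k&(a>np.percentile(a,92)),2]); print("front top z",f)
hsv=cv2.cvtColor(q["image"],cv2.COLOR_BGR2HSV)
X,u,v=world(q,((hsv[...,0]<6)|(hsv[...,0]>174))&(hsv[...,1]>170)); k=np.hypot(X[:,0]-.59,X[:,1]+.06)<.09; X=X[k]; print("red",box(X),np.percentile(X,[2,98],0).round(3).tolist(), "extent",np.ptp(np.percentile(X[:,:2]@d,[1,99])))
E
```

```text
[ 0.5878103  -0.08574508 -0.0286013 ] -166.41492163408657
front top z 0.026168926893802943
red [[0.56, -0.0308], [0.5826, -0.1049], [0.6562, -0.0825], [0.6336, -0.0083]] [[0.567, -0.098, 0.004], [0.638, -0.026, 0.072]] extent 0.0733497717278053
```

The plate front is about halfway down (0.045 rad) and the wedge followed. Second tug.

Request:
move_arm(increments=[[[0.0035,-0.0146,0,0],[0.0035,-0.0146,0,0],[0.0035,-0.0146,0,0],[0.0035,-0.0146,0,0],[0.0035,-0.0146,0,0],[0,0,0,0],[0,0,0,0],[0,0,0,0]]])

```text
t: 8.47
position: [0.5929, -0.1076, -0.0286]
tool_rot: [0.786, -0.619, -0.001, -0.0]
force: [-2.1, 7.5, 6.4]
gripper_width: 0.294
finger_force: 60.6
```

Request:
move_arm(increments=[[[0.0035,-0.0146,0,0],[0.0035,-0.0146,0,0],[0.0035,-0.0146,0,0],[0.0035,-0.0146,0,0],[0.0035,-0.0146,0,0],[0.0035,-0.0146,0,0],[0.0035,-0.0146,0,0],[0.0035,-0.0146,0,0]]])

```text
t: 9.13
position: [0.6015, -0.1439, -0.0286]
tool_rot: [0.786, -0.619, -0.0, -0.0]
force: [-1.3, 4.4, 5.0]
gripper_width: 0.297
finger_force: 60.5
```

Request:
move_arm(increments=[[[0.007,-0.0292,0,0],[0.007,-0.0292,0,0],[0.007,-0.0292,0,0],[0,0,0,0],[0,0,0,0],[0,0,0,0],[0,0,0,0],[0,0,0,0]]])

```text
t: 9.8
position: [0.6083, -0.1713, -0.0286]
tool_rot: [0.786, -0.618, 0.0, 0.0]
force: [0.2, -3.4, 5.0]
gripper_width: 0.295
finger_force: 60.5
```

```bash
python3 - <<'E'
from h import *
s=read_state(); print(s["position"],yaw(s))
q=get_image("scene")
for r in trace(q,"mat")[:2]:
    P,_,_=world(q,r["pixels"]); print("mat",box(P))
d=np.array([.235,-.972])
r=trace(q,"plate")[0]; P,_,_=world(q,r["pixels"]); a=P[:,:2]@d; print("front top z",np.median(P[(P[:,2]<.05)&(a>np.percentile(a,92)),2]))
w=get_image("wrist"); o=np.hstack([cv2.resize(q["image"],(400,300)),cv2.resize(w["image"],(400,300))]); cv2.imwrite("pics/m2.png",o)
E
```

```text
[ 0.60825579 -0.17125738 -0.0286145 ] -166.40929950472173
mat [[0.4015, -0.4721], [0.6048, -0.4754], [0.6073, -0.3211], [0.4041, -0.3178]]
mat [[0.2003, -0.3188], [0.2272, -0.4138], [0.6457, -0.2954], [0.6189, -0.2004]]
front top z 0.017042329229831926
```

View pics/m2.png

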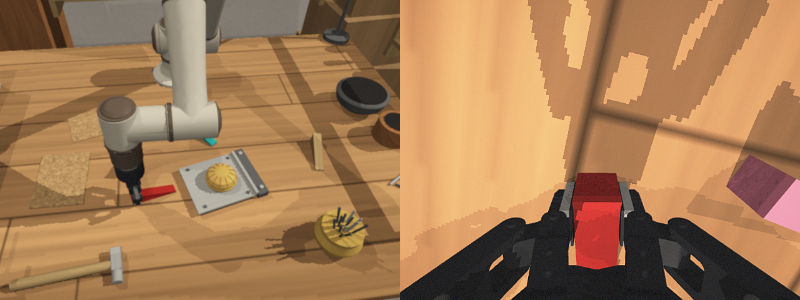

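The wedge is clear and the plate is down (top at z=0.017). The picture shows the wedge held by its heel at about (140,190) in the left panel. Lifting it and carrying it to the mat centre (0.504,-0.397), which means a TCP target near (0.554,-0.3975) after a +75.5° turn.

Request:
move_arm(increments=[[[0,0,0.03,0],[0,0,0.06,0],[0,0,0.06,0],[0,0,0.06,0],[0,0,0.06,0],[0,0,0.03,0]]])

```text
t: 10.5
position: [0.6082, -0.1701, 0.0626]
tool_rot: [0.786, -0.618, 0.0, -0.001]
force: [-0.4, 0.2, -1.7]
gripper_width: 0.292
finger_force: 59.8
```

Request:
move_arm(increments=[[[-0.0165,-0.0685,0,0.038],[-0.0165,-0.0685,0,0.038],[-0.0165,-0.0685,0,0.038],[-0.0165,-0.0685,0,0.038],[-0.0165,-0.0685,0,0.038],[-0.0165,-0.0685,0,0.038],[-0.0165,-0.0685,0,0.038],[-0.0165,-0.0685,0,0.038]]])

```text
t: 11.17
position: [0.5671, -0.335, 0.0596]
tool_rot: [0.983, -0.186, -0.001, -0.001]
force: [-0.2, -0.0, -0.5]
gripper_width: 0.297
finger_force: 59.7
```

Request:
move_arm(increments=[[[-0.0165,-0.0685,0,0.038],[-0.0165,-0.0685,0,0.038],[-0.0165,-0.0685,0,0.038],[0,0,0,0],[0,0,0,0],[0,0,0,0]]])

```text
t: 11.67
position: [0.553, -0.3958, 0.0599]
tool_rot: [1.0, -0.011, -0.001, -0.001]
force: [-0.3, 0.5, -0.6]
gripper_width: 0.293
finger_force: 59.7
```

```bash
python3 - <<'E'
from h import *
s=read_state(); print(s["position"],yaw(s),s["gripper_width"])
q=get_image("scene")
hsv=cv2.cvtColor(q["image"],cv2.COLOR_BGR2HSV)
m=((hsv[...,0]<6)|(hsv[...,0]>174))&(hsv[...,1]>170)
X,u,v=world(q,m); k=np.hypot(X[:,0]-.51,X[:,1]+.4)<.12; X=X[k]; print("red",box(X),np.percentile(X,[2,50,98],0).round(3).tolist())
for lo in (.43,.46,.49,.52,.55):
    Y=X[abs(X[:,0]-lo)<.01]; print(lo,len(Y), Y[:,2].max().round(4) if len(Y) else 0, Y[:,2].min().round(4) if len(Y) else 0)
E
```

```text
[ 0.55302463 -0.39576507  0.05989764] -91.2806277839269 0.2926244814302951
red [[0.438, -0.4002], [0.571, -0.4094], [0.5748, -0.3538], [0.4418, -0.3447]] [[0.443, -0.407, 0.093], [0.563, -0.392, 0.114], [0.57, -0.369, 0.157]]
0.43 4 0.0941 0.0928
0.46 11 0.099 0.0962
0.49 30 0.1096 0.1036
0.52 7 0.115 0.1087
0.55 93 0.204 0.1172
```

The wedge is level, spans x 0.44–0.57 over the mat and sits on centre. Lowering and letting go.

Request:
move_arm(increments=[[[0,0,-0.06,0],[0,0,-0.06,0],[0,0,-0.06,0],[0,0,-0.05,0],[0,0,-0.03,0],[0,0,-0.015,0],[0,0,-0.008,0],[0,0,0,0]]])

```text
t: 12.38
position: [0.5539, -0.3964, -0.024]
tool_rot: [1.0, -0.01, 0.0, 0.0]
force: [0.5, 0.4, -0.7]
gripper_width: 0.295
finger_force: 59.7
```

Request:
move_arm(increments=[[[0,0,0,0],[0,0,0,0],[0,0,0,0],[0,0,0,0]]])

```text
t: 12.72
position: [0.5539, -0.3969, -0.0234]
tool_rot: [1.0, -0.01, 0.001, 0.0]
force: [0.4, -0.4, -0.3]
gripper_width: 0.294
finger_force: 59.7
```

Request:
move_arm(increments=[[[0,0,-0.003,0],[0,0,-0.003,0],[0,0,0,0],[0,0,0,0]]])

```text
t: 13.05
position: [0.5538, -0.3968, -0.0255]
tool_rot: [1.0, -0.01, 0.0, 0.0]
force: [1.3, -0.2, 2.2]
gripper_width: 0.297
finger_force: 60.1
```

Request:
move_arm(increments=[[[0,0,0,0],[0,0,0,0],[0,0,0,0],[0,0,0,0],[0,0,0,0],[0,0,0,0],[0,0,0,0],[0,0,0,0]]], grip=1)

```text
t: 13.72
position: [0.5536, -0.3967, -0.0259]
tool_rot: [1.0, -0.01, -0.0, 0.0]
force: [0.2, -0.4, 0.1]
gripper_width: 1.0
finger_force: 0.0
```

Request:
move_arm(increments=[[[0,0,0.03,0],[0,0,0.06,0],[0,0,0.1,0],[0,0,0.1,0],[0,0,0.1,0],[0,0,0.1,0],[0,0,0.1,0],[0,0,0.05,0]]])

```text
t: 14.38
position: [0.5551, -0.3978, 0.1721]
tool_rot: [1.0, -0.01, 0.003, 0.002]
force: [-0.5, -0.2, 0.0]
gripper_width: 0.999
finger_force: 0.0
```

Request:
move_arm(increments=[[[0,0.1,0,0],[0,0.1,0,0],[0,0.1,0,0],[0,0.1,0,0],[0,0,0,0],[0,0,0,0],[0,0,0,0],[0,0,0,0]]])

```text
t: 15.05
position: [0.5536, -0.2775, 0.1664]
tool_rot: [1.0, -0.011, 0.0, 0.0]
force: [0.3, -0.0, 0.4]
gripper_width: 0.999
finger_force: 0.0
```

```bash
python3 - <<'E'
from h import *
q=get_image("scene"); cv2.imwrite("pics/f.png",q["image"])
hsv=cv2.cvtColor(q["image"],cv2.COLOR_BGR2HSV)
X,u,v=world(q,((hsv[...,0]<6)|(hsv[...,0]>174))&(hsv[...,1]>170)); k=np.hypot(X[:,0]-.51,X[:,1]+.4)<.12; X=X[k&(X[:,2]<.06)]; print("red",box(X),np.percentile(X,[1,99],0).round(3).tolist())
r=trace(q,"mat")[0]; print("mat",box(world(q,r["pixels"])[0]))
r=trace(q,"plate")[0]; P,_,_=world(q,r["pixels"]); a=P[:,:2]@np.array([.235,-.972]); print("front top z",np.median(P[(P[:,2]<.05)&(a>np.percentile(a,92)),2]))
E
```

```text
red [[0.4386, -0.4071], [0.571, -0.4093], [0.5715, -0.3805], [0.4391, -0.3783]] [[0.443, -0.407, 0.007], [0.57, -0.38, 0.041]]
mat [[0.2178, -0.315], [0.24, -0.4095], [0.5924, -0.3268], [0.5703, -0.2323]]
front top z 0.017085046147483556
```

View pics/f.png

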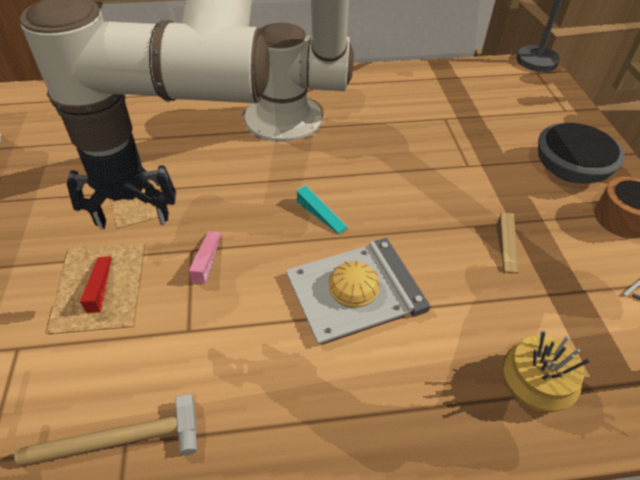

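The red wedge lies flat in the middle of the large mat at (97,284). The plate is level, the gripper is clear, and the pale wedge at (510,244) hasn't moved.

```bash
python3 -c "
from rig import *
print(hand_in())"
```

```text
the job is handed in; nothing more can be done
None
```

The job is handed in (no verdict came back): the red wedge came out in tugs with a pause part-way, the plate is down level, and the wedge lies flat, lengthwise and released in the middle of the larger cork mat with the pale spare untouched; the first grasp closed on air because the real fingertips sit about 37 mm behind the reported TCP, and I corrected for that.

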